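# Gauge two mailing cartons under a height-limit bridge bar

## Robot

A 6-joint arm with a two-finger parallel gripper is mounted at the origin on the work surface; the furniture and walls round the work are solid. World frame = base frame: x ahead of the robot, y to its left, z up, the work surface at z = 0. Lengths are in m, angles in rad, forces in N, time in s.
With the tool pointing down it reaches from about 0.35 to 0.975 m from the base axis. Payload 4.9 kg.
Tool frame: the origin (TCP) lies at the very end of the fingers, on their centre line; the grasp point (between the pads) lies 19 mm behind it (ctrl.grasp_offset is the distance from the TCP to the grasp point, in m); z points along the fingers, y is the line along which they close (so a half turn about z gives the same grasp; the last joint's range is limited). The gripper opens to 85 mm and grips with 20 to 120 N. Pads are 22 mm wide; open, the fingers measure 114 mm over their backs; the gripper's body (76 mm by 85 mm) begins 54 mm behind the grasp point. The pads swing forward as they close: fully open they stand 13 mm farther back than shut.
Start: joints at [1.182, 0.053, 1.613, -0, 1.476, -0.119], TCP at [0.167, 0.602, 0.231] pointing down, gripper open.
Joint ranges: [-3.01, 3.01], [-1.01, 2.22], [0.06, 2.58], [-1.02, 4.17], [0.09, 2.62], [-3.14, 3.14]. Speed limits (rad/s): [2.57, 2.57, 3.14, 3.14, 3.14, 3.14].

## Interface

Orientations are given as a rotation vector (axis times angle).
In Python, from station import ctrl, optics gives the robot as it stands.
- The arm moves only by the shell command python3 -m handwheel 'ROWS' [OPENING] [FORCE]. ROWS is JSON, a list of rows, each an object of numbers: "tx", "ty", "tz": the shift along the tool's x, y, z in mm; "roll": the turn about the tool's z in rad. A call has 1 to 12 rows; each row shifts and turns the commanded pose from where the row before left it, along the tool's axes as they then stand; what a row does not reach is not made up. A row lasts 1/12 s, in which the tool goes at most 41.7 mm and 7.16 degrees, less where a joint would pass 70% of its speed; a pose out of reach is approached as far as the arm can. A call with a gripper value outside its range is refused whole. OPENING is the finger opening in mm, from 0 to 85.4, set as the call begins (- or left out, the last holds). The fingers move at their own pace and stop on an object; FORCE is the grip in N (left out, the last holds). Time passes only in rows, so rows that do not move let the fingers close. It gives the time, the measured TCP pose, the force, the opening and the grip force at its end, in the units of the state.
- ctrl.get_obs(): the state, without advancing time (a new reading comes with each control period).
- optics.get_image(name): name is "side" or "top"; returns (picture, depth): 384x512x3 uint8, red, green, blue; 384x512 float32, m along the optical axis (not along the pixel's ray), 0 where there is no reading.
- optics.camera_params(name): a dict with "mtx" (3x3 intrinsics, pixels), "extrinsics" (4x4, takes a point from camera to world coordinates). Camera axes: x right, y down, z forward; pixel columns grow to the right and rows downward; lengths in m; the calibration is good to about 2 mm. A picture is of the moment at which its call begins. camera_params takes no time and is no camera call.
- ctrl.finish_job(): hands the job in; it is judged then, once.
The state is a dict: "t": time; "q": joint angles; "dq": joint speeds; "effort": joint torques, N m; "tool_pos": TCP position; "tool_rot": TCP orientation; "contact_force": force on the tool from outside, world axes, zero at the start; "wrist_torque": the same for the moment, N m; "opening": finger opening in m; "grip_force": force on a finger pad.
Only numpy, scipy, OpenCV 4.12 (cv2) and the standard library are available. Lean on these libraries where they do the work, as an engineer would, in place of code of your own. Each camera call takes 0.05 s, during which the arm holds its last target. There are 200 camera calls.

## Task

One of the two small mailing cartons has been packed too tall for posting. Find out which by sliding a carton gently along the lane of the height gauge under its yellow bar: do not force it against the bar or ram the back stop. Leave the carton that clears pushed fully home against the back stop, under the bar, set the too-tall one down flat in the blue tray for repacking, and leave the mug and the marker pen alone.

Things in the scene. Friction and masses are not known exactly. Their poses are not given: they have to be found in the camera images.
- gauge: fixed height gauge: dark steel base plate 188 x 86 mm, top (lane floor) at z = 6 mm. Origin on the table under the lane's centre line; +x is the push direction, z up. Two aluminium guide rails, 6 mm thick, tops at z = 20 mm, leave a lane 58 mm wide (y = -29 to 29 mm) from x = -77 mm to the back stop at x = 66 mm; they flare outwards from x = -77 to -97 mm (open entry end)
- bridge_bar: fixed yellow bar across the lane on two aluminium posts, 20 mm long in the push direction (gauge x = 14 to 34 mm), underside 42 mm above the lane floor, top at gauge z = 58 mm, screw heads to 62 mm; posts beside the lane, 86 mm over their outer sides. Origin on the lane floor under the bar's centre (gauge x = 24 mm), axes as the gauge
- back_stop: fixed black block across the lane's end, 70 mm wide, 14 mm thick, top at gauge z = 30 mm; origin on the lane floor in the middle of the face that the carton meets (gauge x = 66 mm), axes as the gauge. A carton is home when its leading end touches this face; its rear end is then 32 to 46 mm short of the bar, so that fingers can push it all the way. A carton slides along the lane with less than 5 N
- carton_1: sealed brown mailing carton, tan tape along its top, small label on one long side; 54 mm wide (its y), 0.25 to 0.5 kg, rigid; hand-folded: its length (its x) is anywhere from 84 to 98 mm, its height 40 to 44 mm, neither is known better. Origin at the centre of its underside, z up. One of the two clears the gauge and the other does not; find out by trying. Either end may go first
- carton_2: sealed brown mailing carton, tan tape along its top, small label on one long side; 54 mm wide (its y), 0.25 to 0.5 kg, rigid; hand-folded: its length (its x) is anywhere from 84 to 98 mm, its height 40 to 44 mm, neither is known better. Origin at the centre of its underside, z up. One of the two clears the gauge and the other does not; find out by trying. Either end may go first
- tray: fixed shallow blue open tray for cartons to be repacked, 140 x 112 mm outside (its x by y), 20 mm high, walls 4 mm; origin at the centre of its underside, inner floor about 4 mm above it
- mug: grey and white mug, 82 mm wide, 97 mm tall, near the tray; origin at the centre of its underside; bystander
- marker: white marker pen with black cap lying on the table, 135 x 17 mm, along its y; origin at its middle; bystander

How it is judged:
By the outcome, as a careful person would: the job done as asked, in the order asked, and still so for the second after the job is handed in, with the robot touching nothing.
It also fails if it takes over 64 s, if anything falls off the work surface, if the arm or the gripper's body presses on something with over 40 N, if the wrist force passes 120 N, or if a joint passes its speed limit or range.

## Working session

There is one attempt and no reset: what is moved stays moved. The work goes in short steps, Python scripts to look and compute and a shell command to move; the robot and the scene stay as the last step left them, time stands still between calls to the robot, and variables do not carry over. Pictures are saved under pics/ and viewed, at most 10 in all, crops included, and the job is handed in when it is done.

```bash
ls; mkdir -p pics; python3 - <<'E'
from station import ctrl, optics
import cv2,numpy as np
o=ctrl.get_obs();print({k:np.round(v,3) for k,v in o.items()}, ctrl.grasp_offset)
for n in("top","side"):
    im,d=optics.get_image(n);cv2.imwrite(f"pics/{n}0.png",cv2.resize(im[:,:,::-1],(800,600),interpolation=cv2.INTER_CUBIC));np.save(f"pics/{n}0.npy",d);np.save(f"pics/{n}0im.npy",im)
    p=optics.camera_params(n);print(np.round(p["mtx"],2),np.round(p["extrinsics"],4))
E
```

```text
pics
{'t': np.float64(0.0), 'q': array([ 1.182,  0.053,  1.614, -0.   ,  1.476, -0.119]), 'dq': array([ 0.001,  0.   ,  0.001,  0.001,  0.   , -0.   ]), 'effort': array([ 0.0000e+00, -3.9369e+01, -3.7017e+01, -0.0000e+00,  7.0000e-03,
       -0.0000e+00]), 'tool_pos': array([0.166, 0.602, 0.23 ]), 'tool_rot': array([-4.220e-01, -3.113e+00,  3.000e-03]), 'contact_force': array([-0.597, -0.108,  0.323]), 'wrist_torque': array([ 0.001,  0.016, -0.011]), 'grip_force': np.float64(0.0), 'opening': np.float64(0.085)} 0.0187
[[471.45   0.   246.17]
 [  0.   471.45 189.66]
 [  0.     0.     1.  ]] [[ 0.0252 -0.9928  0.1172  0.3542]
 [-0.9996 -0.0238  0.0136 -0.1751]
 [-0.0107 -0.1175 -0.993   1.0399]
 [ 0.      0.      0.      1.    ]]
[[403.62   0.   255.93]
 [  0.   403.62 194.86]
 [  0.     0.     1.  ]] [[ 0.8121 -0.3552  0.4629 -0.0037]
 [-0.5834 -0.5057  0.6355 -0.8522]
 [ 0.0084 -0.7862 -0.6179  0.708 ]
 [ 0.      0.      0.      1.    ]]
```

View pics/top0.png

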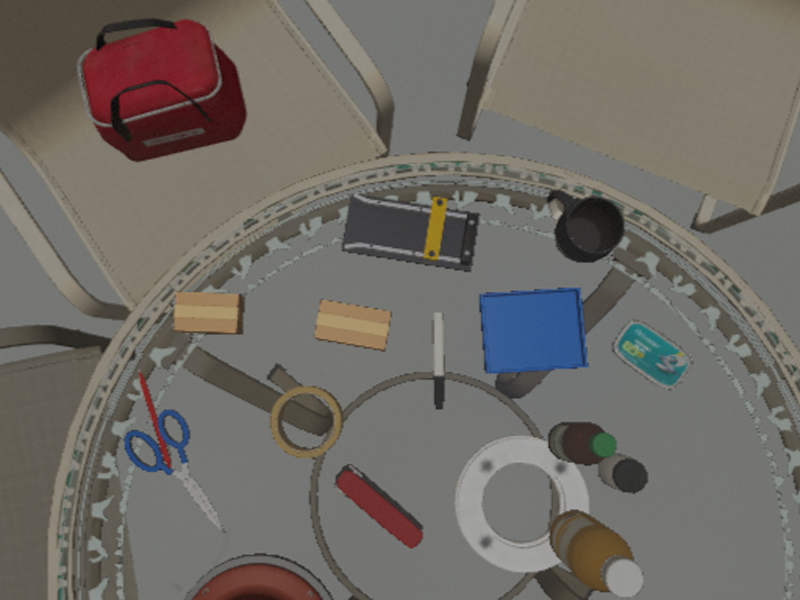

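View pics/side0.png

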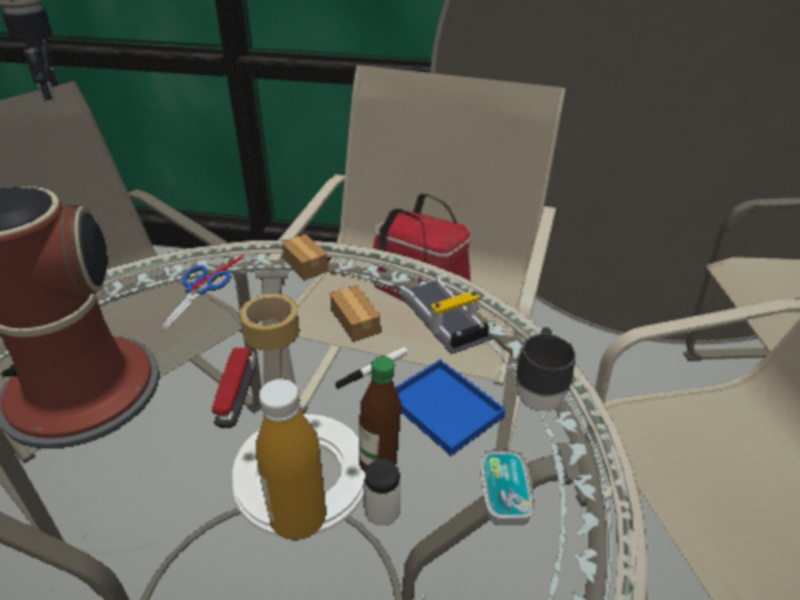

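The top view shows the cartons at about (208,313) and (353,325), the gauge at (345–478, 195–270) with its entry on the left, the tray at (533,330), the marker at (438,360) and the mug at (590,228). The side view shows the same layout. I'll enlarge the work area next.

```bash
cat > h.py <<'E'
import numpy as np
from station import optics
def ray(n,u,v):
    p=optics.camera_params(n);K,E=p["mtx"],p["extrinsics"]
    return E[:3,3],E[:3,:3]@np.array([(u-K[0,2])/K[0,0],(v-K[1,2])/K[1,1],1])
def at_z(n,u,v,z):
    o,d=ray(n,u,v);return o+d*(z-o[2])/d[2]
def at_d(n,u,v,d):
    o,r=ray(n,u,v);return o+r*d
def tri(a,b):  # pixel in top, pixel in side
    A=[];B=[]
    for n,(u,v) in(("top",a),("side",b)):
        o,d=ray(n,u,v);d=d/np.linalg.norm(d);P=np.eye(3)-np.outer(d,d);A.append(P);B.append(P@o)
    x=np.linalg.solve(sum(A),sum(B));return x,[np.linalg.norm(P@x-b) for P,b in zip(A,B)]
E
python3 - <<'E'
import cv2,numpy as np
from h import *
t=np.load("pics/top0im.npy")[:,:,::-1];s=np.load("pics/side0im.npy")[:,:,::-1]
cv2.imwrite("pics/tc.png",cv2.resize(t[118:238,106:306],None,fx=4,fy=4,interpolation=cv2.INTER_CUBIC))
cv2.imwrite("pics/sc.png",cv2.resize(s[145:225,175:325],None,fx=5.33,fy=5.33,interpolation=cv2.INTER_CUBIC))
d=np.load("pics/top0.npy");
for u,v in((133,200),(226,208),(240,147),(279,145),(300,155),(341,211),(180,230),(281,215),(120,235)):
    print(u,v,d[v,u],np.round(at_d("top",u,v,d[v,u]),4))
# boxes from brown colour
hsv=cv2.cvtColor(t,cv2.COLOR_BGR2HSV)
for nm,lo,hi,z in(("brown",(8,60,80),(25,255,255),.042),("blue",(105,120,60),(125,255,255),.01),("yellow",(18,150,100),(32,255,255),.064)):
    m=cv2.inRange(hsv,lo,hi);c,_=cv2.findContours(m,0,1)
    for k in c:
        if cv2.contourArea(k)>80:
            q=np.array([at_z("top",u,v,z)[:2] for u,v in k[:,0]],np.float32)
            print(nm,k[:,0].mean(0),[np.round(x,4) for x in cv2.minAreaRect(q)])
E
```

```text
133 200 1.0026002 [0.4439 0.0786 0.0443]
226 208 1.0016685 [ 0.4319 -0.1196  0.0411]
240 147 1.0532644 [ 0.572  -0.1447  0.0054]
279 145 1.0000442 [ 0.5673 -0.2289  0.0572]
300 155 1.0240241 [ 0.552  -0.2763  0.0306]
341 211 1.0353456 [ 0.4343 -0.3703  0.0041]
180 230 1.7571912 [ 0.4047  0.0917 -0.72  ]
281 215 1.0232012 [ 0.4215 -0.2381  0.0166]
120 235 1.0850523 [ 0.3705  0.1274 -0.0467]
brown [380.99285714 355.69285714] [array([ 0.1385, -0.4454]), array([0.0772, 0.0783]), np.float64(51.0224)]
brown [362.22368421 340.03947368] [array([ 0.1661, -0.4082]), array([0.025 , 0.0629]), np.float64(51.3047)]
brown [195.04651163 269.08527132] [array([ 0.3016, -0.0596]), array([0.093 , 0.0945]), np.float64(1.506)]
brown [225.31111111 207.42222222] [array([ 0.4328, -0.1183]), array([0.098 , 0.0549]), np.float64(81.4749)]
brown [131.37984496 199.71317829] [array([0.445 , 0.0832]), array([0.0902, 0.0558]), np.float64(89.6186)]
brown [278.18556701 145.77319588] [array([ 0.569 , -0.2279]), array([0.0223, 0.0897]), np.float64(82.2615)]
brown [109.85869565   6.85869565] [array([0.8757, 0.1524]), array([0.0285, 0.0566]), np.float64(31.5729)]
brown [32.63694952 28.37164339] [array([0.8007, 0.3075]), array([0.1796, 0.1877]), np.float64(1.1114)]
blue [ 93.56962025 290.2278481 ] [array([0.2484, 0.161 ]), array([0.0802, 0.0386]), np.float64(48.0478)]
blue [111.97435897 278.20512821] [array([0.2766, 0.1218]), array([0.0763, 0.0353]), np.float64(30.0418)]
blue [340.87168142 211.25221239] [array([ 0.4341, -0.3689]), array([0.1122, 0.1428]), np.float64(5.129)]
yellow [381.67592593 355.74074074] [array([ 0.1422, -0.4405]), array([0.0341, 0.0458]), np.float64(56.3633)]
yellow [278.2826087  145.51086957] [array([ 0.5646, -0.2272]), array([0.0198, 0.085 ]), np.float64(82.0059)]
```

View pics/tc.png

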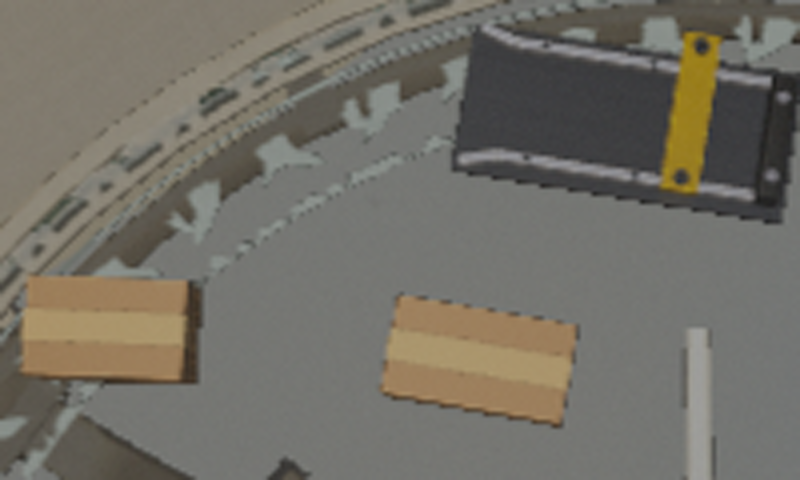

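View pics/sc.png

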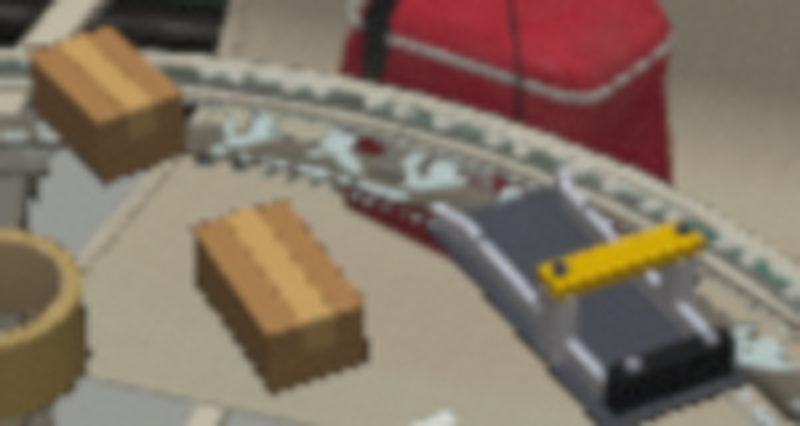

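In the crop, carton B's top corners are (398,295), (578,325), (562,425) and (381,393). Carton A's are (28,275), (188,280), (182,381) and (20,373). The bar runs from (702,33) to (680,190), and the gauge entry plate corners are (475,25) and (453,168). Next I'll triangulate these.

```bash
python3 - <<'E'
from h import *
T=lambda p:(106+p[0]/4-.375,118+p[1]/4-.375)
S=lambda p:(175+p[0]/5.33-.4,145+p[1]/5.33-.4)
def quad(nm,ts,ss):
    P=[]
    for a,b in zip(ts,ss):
        x,e=tri(T(a),S(b));P.append(x);print(nm,np.round(x,4),np.round(e,4))
    P=np.array(P);c=P.mean(0);d=(P[1]+P[2]-P[0]-P[3])/2;w=(P[0]+P[1]-P[2]-P[3])/2
    print("  centre",np.round(c,4),"len",np.linalg.norm(d),"wid",np.linalg.norm(w),"dir deg",np.degrees(np.arctan2(d[1],d[0])))
quad("B",[(398,295),(578,325),(562,425),(381,393)],[(285,200),(365,305),(270,335),(195,230)])
quad("A",[(28,275),(188,280),(182,381),(20,373)],[(108,27),(182,95),(102,123),(30,53)])
for nm,p,z in(("screwfar",(702,46),.062),("screwnear",(681,177),.062),("barFar",(702,33),.058),("barNear",(680,190),.058),
 ("plate far entry",(475,25),.006),("plate near entry",(453,168),.006),("plate near end",(782,220),.006),
 ("rail far in a",(540,50),.02),("rail far in b",(765,84),.02),("rail near in a",(530,154),.02),("rail near in b",(755,191),.02),("stop top near front",(762,198),.03),("stop top far front",(776,80),.03)):
    print(nm,np.round(at_z("top",*T(p),z),4))
x=tri(T((702,46)),S((683,232)));print("screw",x)
x=tri(T((681,177)),S((558,268)));print("screw",x)
# height of things by depth patches
for n in("top",):
    d=np.load("pics/top0.npy")
    for u0,u1,v0,v1,k in((116,148,190,210,"A"),(206,246,198,218,"B"),(225,265,133,155,"lane"),(330,352,200,222,"tray")):
        z=[at_d(n,u,v,d[v,u])[2] for u in range(u0,u1) for v in range(v0,v1) if d[v,u]>0]
        print(k,len(z),np.median(z),np.std(z))
E
```

```text
B [ 0.4666 -0.0739  0.04  ] [0.0001 0.0001]
B [ 0.4523 -0.1701  0.0401] [0.0005 0.0005]
B [ 0.3999 -0.1635  0.0414] [0.0007 0.0007]
B [ 0.4149 -0.067   0.0384] [0.001 0.001]
  centre [ 0.4334 -0.1186  0.04  ] len 0.09752821115041915 wid 0.0524251629313909 dir deg -98.6293324310953
A [0.4718 0.1242 0.0433] [0.0003 0.0003]
A [0.4712 0.0385 0.0428] [0.0004 0.0004]
A [0.4186 0.0379 0.0449] [0.0014 0.0014]
A [0.4203 0.1246 0.044 ] [0.0008 0.0008]
  centre [0.4455 0.0813 0.0438] len 0.08622590508529351 wid 0.052049394300019994 dir deg -90.77830424837079
screwfar [ 0.6006 -0.2325  0.062 ]
screwnear [ 0.53   -0.2227  0.062 ]
barFar [ 0.6087 -0.2327  0.058 ]
barNear [ 0.5237 -0.2225  0.058 ]
plate far entry [ 0.6239 -0.1082  0.006 ]
plate near entry [ 0.5422 -0.0985  0.006 ]
plate near end [ 0.5172 -0.2817  0.006 ]
rail far in a [ 0.6069 -0.1455  0.02  ]
rail far in b [ 0.5906 -0.27    0.02  ]
rail near in a [ 0.5484 -0.1416  0.02  ]
rail near in b [ 0.5307 -0.2653  0.02  ]
stop top near front [ 0.5252 -0.2683  0.03  ]
stop top far front [ 0.5906 -0.2751  0.03  ]
screw (array([ 0.60141172, -0.23272838,  0.05891717]), [np.float64(2.5659666557637667e-05), np.float64(2.565966655784492e-05)])
screw (array([ 0.52989478, -0.22261338,  0.06187717]), [np.float64(0.00012221819632191006), np.float64(0.0001222181963219757)])
A 636 0.04411078092191556 0.0018948292390715158Traceback (most recent call last):
  File "<stdin>", line 22, in <module>
  File "h.py", line 9, in at_d
    o,r=ray(n,u,v);return o+r*d
        ~~~^^^^^^^
  File "h.py", line 4, in ray
    p=optics.camera_params(n);K,E=p["mtx"],p["extrinsics"]
ValueError: time passes only in moves, steps and waits
```

```bash
cat > go.py <<'E'
import sys,numpy as np
from scipy.spatial.transform import Rotation as Ro
from station import ctrl
def go(x,y,z,yaw):
    "yaw deg of the line of tool x (mod 180); prints roll, then shift in the rolled tool frame"
    o=ctrl.get_obs();R=Ro.from_rotvec(o["tool_rot"]).as_matrix();p=np.array(o["tool_pos"])
    cur=np.degrees(np.arctan2(R[1,0],R[0,0]));dy=(yaw-cur+90)%180-90
    roll=-np.radians(dy)
    R2=R@Ro.from_euler("z",roll).as_matrix()
    print("t",round(float(o["t"]),2),"pos",p.round(4),"yaw",cur.round(2),"zax",R[:,2].round(3),"q",np.round(o["q"],2),"F",np.round(o["contact_force"],1),"op",np.round(o["opening"],4))
    print("roll",roll.round(4),"then shift mm",(R2.T@(np.array([x,y,z])-p)*1000).round(1))
    return R2
if __name__=="__main__": go(*map(float,sys.argv[1:5]))
E
python3 go.py 0.4334 -0.1186 0.09 81.5
```

```text
t 0.1 pos [0.1663 0.6019 0.2302] yaw 164.54 zax [-0.001 -0.002 -1.   ] q [ 1.18  0.05  1.61  0.    1.48 -0.12] F [-0.4  0.1 -0.3] op 0.0854
roll 1.4494 then shift mm [-672.8  370.7  141.2]
```

```bash
python3 -m handwheel '[{"roll":0.1208,"tx":-36},{"roll":0.1208,"tx":-36},{"roll":0.1208,"tx":-36},{"roll":0.1208,"tx":-36},{"roll":0.1208,"tx":-36},{"roll":0.1208,"tx":-36},{"roll":0.1208,"tx":-36},{"roll":0.1208,"tx":-36},{"roll":0.1208,"tx":-36},{"roll":0.1208,"tx":-36},{"roll":0.1208,"tx":-36},{"roll":0.1208,"tx":-36}]' 75; python3 go.py 0.4334 -0.1186 0.09 81.5
```

```text
t 0.1 pos [0.1663 0.6019 0.2302] yaw 164.54 zax [-0.001 -0.002 -1.   ] q [ 1.18  0.05  1.61  0.    1.48 -0.12] F [-0.4  0.1 -0.3] op 0.0854
roll 1.4494 then shift mm [-672.8  370.7  141.2]$[0]: bad value
```

```bash
python3 -m handwheel '[{"tx":-36,"ty":0,"tz":0,"roll":0.12},{"tx":-36,"ty":0,"tz":0,"roll":0.12},{"tx":-36,"ty":0,"tz":0,"roll":0.12},{"tx":-36,"ty":0,"tz":0,"roll":0.12},{"tx":-36,"ty":0,"tz":0,"roll":0.12},{"tx":-36,"ty":0,"tz":0,"roll":0.12},{"tx":-36,"ty":0,"tz":0,"roll":0.12},{"tx":-36,"ty":0,"tz":0,"roll":0.12},{"tx":-36,"ty":0,"tz":0,"roll":0.12},{"tx":-36,"ty":0,"tz":0,"roll":0.12},{"tx":-36,"ty":0,"tz":0,"roll":0.12},{"tx":-36,"ty":0,"tz":0,"roll":0.12}]' 75; python3 go.py 0.4334 -0.1186 0.09 81.5
```

```text
t: 1.1
tool_pos: [0.4035, 0.2832, 0.2307]
tool_rot: [2.377, 2.054, -0.001]
contact_force: [0.5, -0.9, -0.1]
opening: 0.0749
grip_force: 0.0
t 1.1 pos [0.4035 0.2832 0.2307] yaw 81.68 zax [-0.001 -0.001 -1.   ] q [ 0.46 -0.27  1.91 -0.    1.5   0.61] F [ 0.5 -0.9 -0.1] op 0.0749
roll 0.0031 then shift mm [-392.9   89.   140.9]
```

```bash
python3 -m handwheel '[{"tx":-36,"ty":8,"tz":9,"roll":0},{"tx":-36,"ty":8,"tz":9,"roll":0},{"tx":-36,"ty":8,"tz":9,"roll":0},{"tx":-36,"ty":8,"tz":9,"roll":0},{"tx":-36,"ty":8,"tz":9,"roll":0},{"tx":-36,"ty":8,"tz":9,"roll":0},{"tx":-36,"ty":8,"tz":9,"roll":0},{"tx":-36,"ty":8,"tz":9,"roll":0},{"tx":-36,"ty":8,"tz":9,"roll":0},{"tx":-36,"ty":8,"tz":9,"roll":0},{"tx":-32,"ty":9,"tz":9,"roll":0.003},{"tx":0,"ty":0,"tz":0,"roll":0}]'; python3 go.py 0.4334 -0.1186 0.018 81.5
```

```text
t: 2.1
tool_pos: [0.4361, -0.1196, 0.1304]
tool_rot: [-2.378, -2.05, 0.004]
contact_force: [0.2, 0.3, -0.8]
opening: 0.0749
grip_force: 0.0
t 2.1 pos [ 0.4361 -0.1196  0.1304] yaw 81.53 zax [-0.003 -0.001 -1.   ] q [-0.43 -0.29  2.1  -0.    1.34 -0.28] F [ 0.2  0.3 -0.8] op 0.0749
roll 0.0005 then shift mm [  0.7  -2.5 112.4]
```

```bash
python3 -m handwheel '[{"tx":1,"ty":-2.5,"tz":25,"roll":0},{"tx":0,"ty":0,"tz":25,"roll":0},{"tx":0,"ty":0,"tz":25,"roll":0},{"tx":0,"ty":0,"tz":20,"roll":0},{"tx":0,"ty":0,"tz":12,"roll":0},{"tx":0,"ty":0,"tz":5,"roll":0},{"tx":0,"ty":0,"tz":0,"roll":0}]'; python3 -m handwheel '[{"tx":0,"ty":0,"tz":0,"roll":0},{"tx":0,"ty":0,"tz":0,"roll":0},{"tx":0,"ty":0,"tz":0,"roll":0},{"tx":0,"ty":0,"tz":0,"roll":0},{"tx":0,"ty":0,"tz":0,"roll":0},{"tx":0,"ty":0,"tz":0,"roll":0},{"tx":0,"ty":0,"tz":0,"roll":0}]' 45 35;  python3 go.py 0.5753 -0.1592 0.1 82.1
```

```text
t: 2.68
tool_pos: [0.4335, -0.1133, 0.0188]
tool_rot: [-2.371, -2.057, 0.002]
contact_force: [-0.2, 0.1, 0.0]
opening: 0.0751
grip_force: 0.0
t: 3.27
tool_pos: [0.4357, -0.1144, 0.0216]
tool_rot: [2.372, 2.057, 0.001]
contact_force: [-1.5, 1.6, 6.7]
opening: 0.0534
grip_force: 39.9
t 3.27 pos [ 0.4357 -0.1144  0.0216] yaw 81.86 zax [ 0.002 -0.001 -1.   ] q [-0.42 -0.14  2.17  0.    1.1  -0.28] F [-1.5  1.6  6.7] op 0.0534
roll -0.0041 then shift mm [-25.2 144.6 -78.1]
```

```bash
python3 -m handwheel '[{"tx":0,"ty":0,"tz":-10,"roll":0},{"tx":0,"ty":0,"tz":-25,"roll":0},{"tx":0,"ty":0,"tz":-25,"roll":0},{"tx":0,"ty":0,"tz":-20,"roll":0},{"tx":0,"ty":0,"tz":0,"roll":0},{"tx":0,"ty":0,"tz":0,"roll":0}]';  python3 go.py 0.5753 -0.1592 0.1 82.1;python3 - <<'E'
from station import optics
import cv2,numpy as np
im,d=optics.get_image("side");s=im[:,:,::-1]
cv2.imwrite("pics/s1.png",cv2.resize(s[110:230,175:335],None,fx=5,fy=5,interpolation=cv2.INTER_CUBIC))
E
```

```text
t: 3.77
tool_pos: [0.4352, -0.1143, 0.1009]
tool_rot: [2.372, 2.057, 0.002]
contact_force: [-1.0, -0.2, -5.1]
opening: 0.0533
grip_force: 39.0
t 3.77 pos [ 0.4352 -0.1143  0.1009] yaw 81.86 zax [ 0.002 -0.001 -1.   ] q [-0.42 -0.27  2.13 -0.    1.27 -0.28] F [-1.  -0.2 -5.1] op 0.0533
roll -0.0042 then shift mm [-25.2 144.9   1.3]
```

View pics/s1.png

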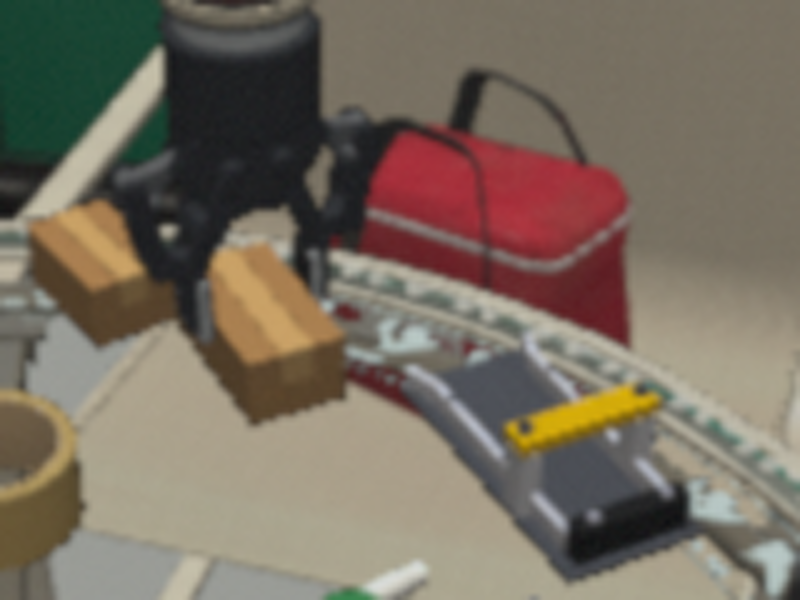

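The carton is held level to a first look, with the front top corners at (255,365) and (340,330). The grip seems to be toward its rear end, so I'll check from the top camera.

```bash
python3 - <<'E'
from station import optics
import cv2,numpy as np
im,d=optics.get_image("top");s=im[:,:,::-1]
cv2.imwrite("pics/t1.png",cv2.resize(s[118:238,146:306],None,fx=5,fy=5,interpolation=cv2.INTER_CUBIC))
E
```

```text
(no output)
```

View pics/t1.png

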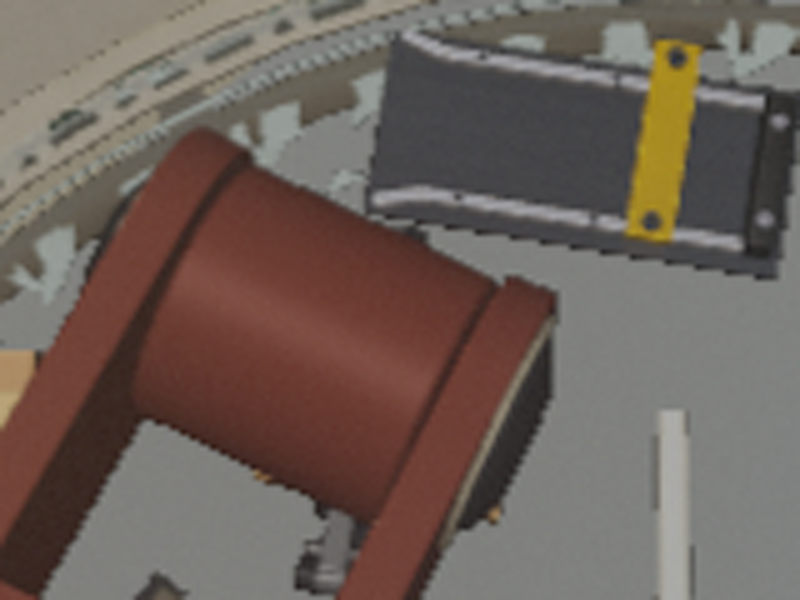

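The arm hides most of the carton. Its near front corner shows at (497,515) and its near rear corner at (265,478).

```bash
python3 - <<'E'
from h import *
S=lambda u,v:(175+u/5-.4,110+v/5-.4);T=lambda u,v:(146+u/5-.4,118+v/5-.4)
print(tri(T(497,515),S(255,365)))
for z in(.11,.115,.12,.125,.13):print(z,at_z("side",*S(255,365),z).round(4),at_z("side",*S(340,330),z).round(4),at_z("top",*T(497,515),z).round(4),at_z("top",*T(265,478),z).round(4),"rear top edge mid",at_z("side",*S(240,243),z).round(4),"bottom front",at_z("side",*S(255,420),z-.04).round(4))
E
```

```text
(array([ 0.40372985, -0.16263896,  0.11842171]), [np.float64(0.0018238853187958978), np.float64(0.0018238853187959305)])
0.11 [ 0.4112 -0.1536  0.11  ] [ 0.4628 -0.1531  0.11  ] [ 0.4026 -0.1616  0.11  ] [ 0.4149 -0.0696  0.11  ] rear top edge mid [ 0.4641 -0.0549  0.11  ] bottom front [ 0.4136 -0.1471  0.07  ]
0.115 [ 0.4077 -0.1594  0.115 ] [ 0.4589 -0.1589  0.115 ] [ 0.4023 -0.1617  0.115 ] [ 0.4146 -0.0701  0.115 ] rear top edge mid [ 0.4602 -0.0615  0.115 ] bottom front [ 0.4103 -0.1526  0.075 ]
0.12 [ 0.4043 -0.1653  0.12  ] [ 0.455  -0.1647  0.12  ] [ 0.4021 -0.1618  0.12  ] [ 0.4143 -0.0707  0.12  ] rear top edge mid [ 0.4563 -0.0682  0.12  ] bottom front [ 0.407  -0.1581  0.08  ]
0.125 [ 0.4008 -0.1711  0.125 ] [ 0.4511 -0.1706  0.125 ] [ 0.4018 -0.1618  0.125 ] [ 0.4139 -0.0713  0.125 ] rear top edge mid [ 0.4523 -0.0749  0.125 ] bottom front [ 0.4037 -0.1636  0.085 ]
0.13 [ 0.3973 -0.177   0.13  ] [ 0.4472 -0.1764  0.13  ] [ 0.4015 -0.1619  0.13  ] [ 0.4136 -0.0718  0.13  ] rear top edge mid [ 0.4484 -0.0815  0.13  ] bottom front [ 0.4005 -0.1692  0.09  ]
```

```bash
python3 go.py 0.5887 -0.0622 0.06 82.1
```

```text
t 3.87 pos [ 0.4334 -0.1135  0.0983] yaw 81.86 zax [-0.003  0.001 -1.   ] q [-0.42 -0.26  2.14 -0.    1.27 -0.28] F [-0.3 -0.6 -4.3] op 0.053
roll -0.0042 then shift mm [ 72.2 146.9  37.9]
```

```bash
python3 -m handwheel '[{"tx":9,"ty":15,"tz":0,"roll":-0.004},{"tx":11,"ty":22,"tz":0,"roll":0},{"tx":11,"ty":22,"tz":0,"roll":0},{"tx":11,"ty":22,"tz":0,"roll":0},{"tx":11,"ty":22,"tz":5,"roll":0},{"tx":11,"ty":22,"tz":15,"roll":0},{"tx":8,"ty":21,"tz":18,"roll":0},{"tx":0,"ty":0,"tz":0,"roll":0},{"tx":0,"ty":0,"tz":0,"roll":0}]';python3 go.py 0.5887 -0.0622 0.029 82.1; python3 - <<'E'
from station import optics
import cv2,numpy as np
a,_=optics.get_image("top");b,_=optics.get_image("side")
a=cv2.resize(a[118:198,166:326,::-1],None,fx=4,fy=4,interpolation=cv2.INTER_CUBIC);b=cv2.resize(b[140:215,205:335,::-1],None,fx=4,fy=4,interpolation=cv2.INTER_CUBIC)
c=np.zeros((600,800,3),np.uint8);c[:a.shape[0],:a.shape[1]]=a[:,:640];c[600-280:,800-520:]=b[:280];cv2.imwrite("pics/m2.png",c)
E
```

```text
t: 4.62
tool_pos: [0.5869, -0.062, 0.0575]
tool_rot: [-2.363, -2.06, 0.008]
contact_force: [-0.4, 0.6, -3.9]
opening: 0.0532
grip_force: 39.5
t 4.62 pos [ 0.5869 -0.062   0.0575] yaw 82.15 zax [-0.009  0.002 -1.   ] q [-0.23  0.15  1.82 -0.    1.18 -0.09] F [-0.4  0.6 -3.9] op 0.0532
roll 0.0009 then shift mm [ 0.   2.1 28.5]
```

View pics/m2.png

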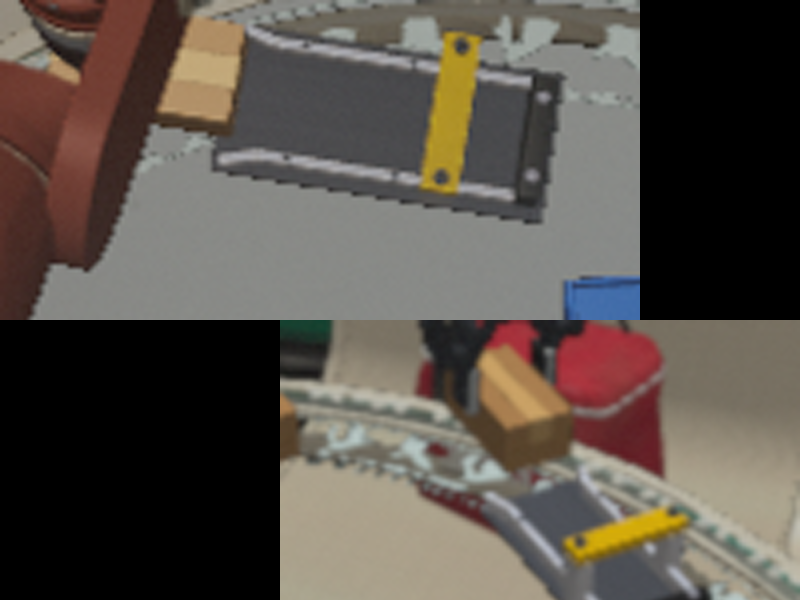

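The carton's front top corners are at (245,25) and (232,133), just off the entry of the lane. Next I'll compute its offset from the lane in the gauge frame.

```bash
cat >> h.py <<'E'
G0=np.array([.5691,-.2038]);P=np.array([-.1374,-.9905]);N=np.array([.9905,-.1374])
def g(xy): r=np.array(xy)[:2]-G0; return np.round([r@P*1000,r@N*1000],1)
E
python3 - <<'E'
from h import *
T=lambda u,v:(166+u/4-.375,118+v/4-.375)
for z in(.075,.0755):
  a=at_z("top",*T(245,25),z);b=at_z("top",*T(232,133),z);print(g(a),g(b),np.degrees(np.arctan2(*(a-b)[1::-1])))
for p in((325,46),(410,62),(520,78)):print("far inner?",g(at_z("top",*T(*p),.02)))
for p in((300,160),(390,174),(510,192)):print("near inner",g(at_z("top",*T(*p),.02)))
print(g(at_z("top",*T(461,46),.062)),g(at_z("top",*T(441,177),.062)))
import sys;from station import ctrl
print(g(ctrl.get_obs()["tool_pos"]))
E
```

```text
[-90.1  24.8] [-87.2 -33.1] -4.991381840127357
[-90.1  24.7] [-87.1 -33.2] -4.991381840127358
far inner? [-49.6  33.9]
far inner? [-1.8 32.5]
far inner? [59.4 33.3]
near inner [-52.8 -31.5]
near inner [ -2.8 -31.2]
near inner [ 63.6 -30.6]
[23.6 35.1] [ 24.1 -36.2]
[-142.2   -0.8]
```

```bash
python3 -m handwheel '[{"tx":0,"ty":2.5,"tz":10,"roll":0},{"tx":0,"ty":0,"tz":12,"roll":0},{"tx":0,"ty":0,"tz":6,"roll":0},{"tx":0,"ty":0,"tz":0,"roll":0},{"tx":0,"ty":0,"tz":0,"roll":0}]';python3 go.py 0.5887 -0.0622 0.029 82.1;
```

```text
t: 5.13
tool_pos: [0.5908, -0.0633, 0.0334]
tool_rot: [-2.368, -2.062, 0.002]
contact_force: [0.6, -0.9, -3.8]
opening: 0.0532
grip_force: 39.5
t 5.13 pos [ 0.5908 -0.0633  0.0334] yaw 82.08 zax [-0.002  0.    -1.   ] q [-0.23  0.18  1.82 -0.    1.14 -0.09] F [ 0.6 -0.9 -3.8] op 0.0532
roll -0.0004 then shift mm [ 0.8 -2.2  4.4]
```

```bash
python3 - <<'E'
from station import optics
import cv2,numpy as np
a,_=optics.get_image("top");b,_=optics.get_image("side")
a=cv2.resize(a[118:193,176:306,::-1],None,fx=4,fy=4,interpolation=cv2.INTER_CUBIC);b=cv2.resize(b[140:215,215:345,::-1],None,fx=4,fy=4,interpolation=cv2.INTER_CUBIC)
cv2.imwrite("pics/m3.png",np.vstack([a,b]))
E
```

```text
(no output)
```

View pics/m3.png

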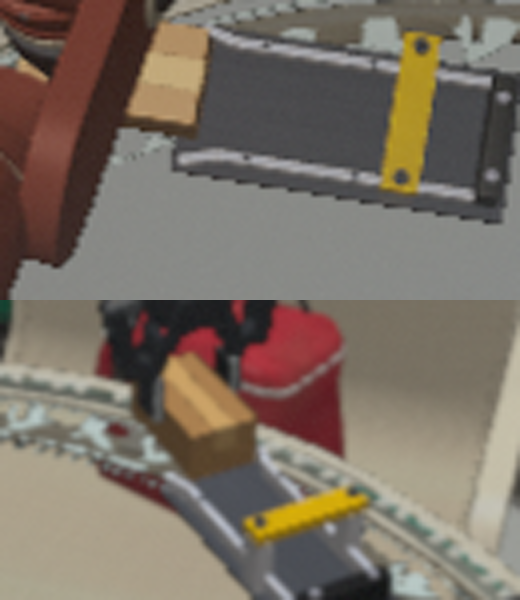

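The carton stands at the mouth. Its far top corner is at (208,28) and its near bottom corner at (196,137), with the far rail's end at (212,32).

```bash
python3 - <<'E'
from h import *
T=lambda u,v:(176+u/4-.375,118+v/4-.375)
print("far top",g(at_z("top",*T(208,28),.052)),"near bottom",g(at_z("top",*T(196,137),.012)),"near top?",g(at_z("top",*T(198,128),.052)))
print("tape",g(at_z("top",*T(207,60),.052)),g(at_z("top",*T(203,92),.052)))
for p in((212,32),(265,45),(370,63),(485,79)):print("far rail mid",g(at_z("top",*T(*p),.02)))
for p in((182,161),(248,158),(350,174),(470,192)):print("near rail mid",g(at_z("top",*T(*p),.02)))
from station import ctrl
print(g(ctrl.get_obs()["tool_pos"]))
E
```

```text
far top [-90.4  29.2] near bottom [-90.4 -22.9] near top? [-86.6 -25.5]
tape [-88.   11.8] [-87.2  -5.8]
far rail mid [-90.8  35.3]
far rail mid [-60.6  32.7]
far rail mid [-1.7 31.9]
far rail mid [62.2 33.1]
near rail mid [-95.  -38.9]
near rail mid [-59.5 -31.4]
near rail mid [ -2.8 -31.2]
near rail mid [ 63.6 -30.6]
[-142.2    3.4]
```

```bash
python3 -m handwheel '[{"tx":0,"ty":-2,"tz":2,"roll":0},{"tx":-2,"ty":0,"tz":2,"roll":0},{"tx":-4,"ty":0,"tz":0,"roll":0},{"tx":-4,"ty":0,"tz":0,"roll":0},{"tx":-4,"ty":0,"tz":0,"roll":0},{"tx":0,"ty":0,"tz":0,"roll":0}]';python3 go.py 0.5767 -0.149 0.029 82.1;
```

```text
t: 5.73
tool_pos: [0.588, -0.0779, 0.0305]
tool_rot: [2.37, 2.062, -0.0]
contact_force: [0.3, 0.2, -4.2]
opening: 0.0532
grip_force: 39.5
t 5.73 pos [ 0.588  -0.0779  0.0305] yaw 82.04 zax [ 0. -0. -1.] q [-0.26  0.18  1.83 -0.    1.13 -0.12] F [ 0.3  0.2 -4.2] op 0.0532
roll -0.001 then shift mm [-72.   -1.4   1.5]
```

```bash
python3 -m handwheel '[{"tx":-4,"ty":0,"tz":0,"roll":0},{"tx":-4,"ty":0,"tz":0,"roll":0},{"tx":-4,"ty":0,"tz":0,"roll":0},{"tx":0,"ty":0,"tz":0,"roll":0}]';python3 -m handwheel '[{"tx":-5,"ty":0,"tz":0,"roll":0},{"tx":-5,"ty":0,"tz":0,"roll":0},{"tx":-5,"ty":0,"tz":0,"roll":0},{"tx":0,"ty":0,"tz":0,"roll":0}]';python3 go.py 0.5767 -0.149 0.029 82.1;
```

```text
t: 6.07
tool_pos: [0.5862, -0.0896, 0.0304]
tool_rot: [2.37, 2.062, -0.0]
contact_force: [-0.1, 0.3, -4.6]
opening: 0.0531
grip_force: 39.5
t: 6.4
tool_pos: [0.5842, -0.1047, 0.0304]
tool_rot: [2.37, 2.062, -0.0]
contact_force: [-0.1, -0.0, -4.1]
opening: 0.0534
grip_force: 39.5
t 6.4 pos [ 0.5842 -0.1047  0.0304] yaw 82.05 zax [ 0.    -0.001 -1.   ] q [-0.3   0.18  1.83 -0.    1.13 -0.16] F [-0.1 -0.  -4.1] op 0.0534
roll -0.0009 then shift mm [-44.9  -1.3   1.4]
```

```bash
python3 -m handwheel '[{"tx":-6,"ty":0,"tz":0,"roll":0},{"tx":-6,"ty":0,"tz":0,"roll":0},{"tx":-6,"ty":0,"tz":0,"roll":0},{"tx":0,"ty":0,"tz":0,"roll":0}]';python3 -m handwheel '[{"tx":-6,"ty":0,"tz":0,"roll":0},{"tx":-6,"ty":0,"tz":0,"roll":0},{"tx":-6,"ty":0,"tz":0,"roll":0},{"tx":-2,"ty":0,"tz":0,"roll":0},{"tx":0,"ty":0,"tz":1,"roll":0},{"tx":0,"ty":0,"tz":1,"roll":0},{"tx":0,"ty":0,"tz":0,"roll":0}]';python3 go.py 0.5767 -0.149 0.029 82.1;
```

```text
t: 6.73
tool_pos: [0.5817, -0.1227, 0.0304]
tool_rot: [2.37, 2.061, -0.0]
contact_force: [-0.1, -0.0, -3.3]
opening: 0.0533
grip_force: 39.5
t: 7.32
tool_pos: [0.5787, -0.1411, 0.0279]
tool_rot: [-2.369, -2.063, 0.0]
contact_force: [-0.3, 0.8, -4.3]
opening: 0.0531
grip_force: 39.5
t 7.32 pos [ 0.5787 -0.1411  0.0279] yaw 82.09 zax [-0.001  0.    -1.   ] q [-0.36  0.19  1.82  0.    1.13 -0.23] F [-0.3  0.8 -4.3] op 0.0531
roll -0.0001 then shift mm [-8.1 -0.9 -1.1]
```

```bash
Z='{"tx":0,"ty":0,"tz":0,"roll":0}'; python3 -m handwheel '[{"tx":0,"ty":0,"tz":0.7,"roll":0},{"tx":0,"ty":0,"tz":0.7,"roll":0},{"tx":0,"ty":0,"tz":0,"roll":0}]';python3 -m handwheel '[{"tx":0,"ty":0,"tz":0.7,"roll":0},{"tx":0,"ty":0,"tz":0,"roll":0},{"tx":0,"ty":0,"tz":0,"roll":0}]'
```

```text
t: 7.57
tool_pos: [0.5791, -0.1411, 0.0277]
tool_rot: [-2.369, -2.063, 0.0]
contact_force: [-4.6, 1.2, 3.6]
opening: 0.0529
grip_force: 40.3
t: 7.82
tool_pos: [0.5791, -0.1411, 0.0277]
tool_rot: [-2.369, -2.063, 0.0]
contact_force: [-6.9, 2.0, 8.1]
opening: 0.053
grip_force: 40.9
```

```bash
python3 -m handwheel '[{"tx":0,"ty":0,"tz":-0.7,"roll":0},{"tx":0,"ty":0,"tz":0,"roll":0},{"tx":0,"ty":0,"tz":0,"roll":0},{"tx":0,"ty":0,"tz":0,"roll":0},{"tx":0,"ty":0,"tz":-5,"roll":0},{"tx":0,"ty":0,"tz":-20,"roll":0},{"tx":0,"ty":0,"tz":-25,"roll":0},{"tx":0,"ty":0,"tz":-20,"roll":0}]' 72; python3 -m handwheel '[{"tx":15,"ty":0,"tz":0,"roll":0},{"tx":25,"ty":0,"tz":0,"roll":0},{"tx":25,"ty":0,"tz":0,"roll":0},{"tx":15,"ty":0,"tz":0,"roll":0},{"tx":0,"ty":0,"tz":0,"roll":0},{"tx":0,"ty":0,"tz":0,"roll":0},{"tx":0,"ty":0,"tz":0,"roll":0}]' 0 20;python3 go.py 0.5767 -0.149 0.029 82.1; python3 - <<'E'
from station import optics
import cv2,numpy as np
a,_=optics.get_image("top");b,_=optics.get_image("side")
a=cv2.resize(a[118:193,176:306,::-1],None,fx=4,fy=4,interpolation=cv2.INTER_CUBIC);b=cv2.resize(b[140:215,215:345,::-1],None,fx=4,fy=4,interpolation=cv2.INTER_CUBIC)
cv2.imwrite("pics/m4.png",np.vstack([a,b]))
E
```

```text
t: 8.48
tool_pos: [0.5792, -0.1413, 0.0983]
tool_rot: [2.369, 2.063, 0.0]
contact_force: [1.0, -0.3, 0.8]
opening: 0.0716
grip_force: 0.0
t: 9.07
tool_pos: [0.5898, -0.0622, 0.0965]
tool_rot: [-2.369, -2.063, 0.001]
contact_force: [-0.2, 0.3, -0.2]
opening: -0.0001
grip_force: 0.0
t 9.07 pos [ 0.5898 -0.0622  0.0965] yaw 82.1 zax [-0.001 -0.    -1.   ] q [-0.23  0.1   1.8  -0.    1.24 -0.09] F [-0.2  0.3 -0.2] op -0.0001
roll 0.0 then shift mm [-87.8  -1.   67.6]
```

View pics/m4.png

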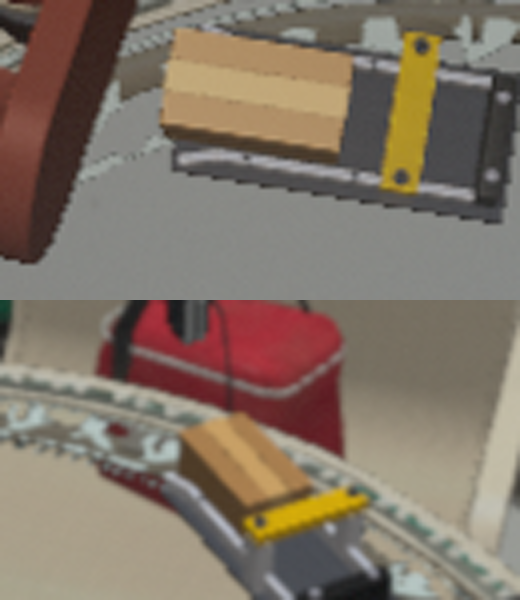

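The carton lies flat in the lane, with its top spanning (165–352, 30–155) and its front short of the bar at (405,110). The closed fingers are behind it, so I'll lower them and push gently.

```bash
python3 -m handwheel '[{"tx":0,"ty":0,"tz":20,"roll":0},{"tx":0,"ty":0,"tz":25,"roll":0},{"tx":0,"ty":0,"tz":20,"roll":0},{"tx":0,"ty":0,"tz":10,"roll":0},{"tx":-5,"ty":0,"tz":0,"roll":0},{"tx":-7,"ty":0,"tz":0,"roll":0},{"tx":0,"ty":0,"tz":0,"roll":0}]';python3 -m handwheel '[{"tx":-4,"ty":0,"tz":0,"roll":0},{"tx":-4,"ty":0,"tz":0,"roll":0},{"tx":-4,"ty":0,"tz":0,"roll":0}]'; python3 -m handwheel '[{"tx":-4,"ty":0,"tz":0,"roll":0},{"tx":-4,"ty":0,"tz":0,"roll":0},{"tx":-4,"ty":0,"tz":0,"roll":0}]'; 
```

```text
t: 9.75
tool_pos: [0.5894, -0.0757, 0.0235]
tool_rot: [2.369, 2.06, 0.002]
contact_force: [-0.5, 0.0, 0.3]
opening: -0.0003
grip_force: 0.0
t: 10.0
tool_pos: [0.5874, -0.0864, 0.0231]
tool_rot: [2.368, 2.062, 0.002]
contact_force: [-1.0, 5.3, 2.8]
opening: -0.0003
grip_force: 2.9
t: 10.25
tool_pos: [0.5857, -0.0976, 0.0227]
tool_rot: [2.369, 2.063, 0.002]
contact_force: [1.4, 4.1, 2.9]
opening: -0.0
grip_force: 2.0
```

```bash
for i in 1; do python3 -m handwheel '[{"tx":-2.5,"ty":0,"tz":0,"roll":0},{"tx":-2.5,"ty":0,"tz":0,"roll":0},{"tx":-2.5,"ty":0,"tz":0,"roll":0}]'; python3 -m handwheel '[{"tx":-1.5,"ty":0,"tz":0,"roll":0},{"tx":-1.5,"ty":0,"tz":0,"roll":0}]';python3 -m handwheel '[{"tx":-1.5,"ty":0,"tz":0,"roll":0},{"tx":-1.5,"ty":0,"tz":0,"roll":0}]'; done | grep -E "pos|force"
```

```text
tool_pos: [0.5841, -0.1052, 0.022]
contact_force: [1.0, 3.7, 3.0]
grip_force: 2.0
tool_pos: [0.5835, -0.1081, 0.0218]
contact_force: [0.7, 3.7, 3.1]
grip_force: 2.2
tool_pos: [0.5831, -0.1111, 0.0219]
contact_force: [0.3, 4.0, 2.4]
grip_force: 2.0
```

```bash
{ python3 -m handwheel '[{"tx":-1.5,"ty":0,"tz":0,"roll":0},{"tx":-1.5,"ty":0,"tz":0,"roll":0}]'; python3 -m handwheel '[{"tx":-1.5,"ty":0,"tz":0,"roll":0},{"tx":-1.5,"ty":0,"tz":0,"roll":0}]'; } | grep -E "pos|contact"
```

```text
tool_pos: [0.5827, -0.1141, 0.0219]
contact_force: [1.3, 3.7, 3.1]
tool_pos: [0.5823, -0.1171, 0.0219]
contact_force: [1.5, 4.0, 3.0]
```

```bash
{ python3 -m handwheel '[{"tx":-1.5,"ty":0,"tz":0,"roll":0},{"tx":-1.5,"ty":0,"tz":0,"roll":0}]'; python3 -m handwheel '[{"tx":-1.5,"ty":0,"tz":0,"roll":0},{"tx":-1.5,"ty":0,"tz":0,"roll":0},{"tx":-1.5,"ty":0,"tz":0,"roll":0}]'; } | grep -E "pos|contact"
```

```text
tool_pos: [0.5818, -0.1201, 0.0218]
contact_force: [0.5, 3.5, 3.5]
tool_pos: [0.5812, -0.1246, 0.0219]
contact_force: [-0.6, 3.4, 2.6]
```

```bash
{ python3 -m handwheel '[{"tx":-2.5,"ty":0,"tz":0,"roll":0},{"tx":-2.5,"ty":0,"tz":0,"roll":0},{"tx":-2.5,"ty":0,"tz":0,"roll":0},{"tx":-2.5,"ty":0,"tz":0,"roll":0}]'; python3 -m handwheel '[{"tx":-2.5,"ty":0,"tz":0,"roll":0},{"tx":-2.5,"ty":0,"tz":0,"roll":0},{"tx":-2.5,"ty":0,"tz":0,"roll":0}]'; } | grep -E "pos|contact"; python3 go.py 0.5750 -0.1614 .022 82.1
```

```text
tool_pos: [0.5798, -0.1346, 0.0219]
contact_force: [-0.4, 4.7, 2.4]
tool_pos: [0.5788, -0.1421, 0.0218]
contact_force: [0.4, 3.9, 1.8]
t 12.17 pos [ 0.5788 -0.1421  0.0218] yaw 82.09 zax [-0.  0. -1.] q [-0.37  0.2   1.82 -0.    1.12 -0.23] F [0.4 3.9 1.8] op 0.0003
roll -0.0002 then shift mm [-19.7  -1.1  -0.2]
```

```bash
python3 - <<'E'
from station import optics
import cv2,numpy as np
a,_=optics.get_image("top");b,_=optics.get_image("side")
a=cv2.resize(a[118:193,176:306,::-1],None,fx=4,fy=4,interpolation=cv2.INTER_CUBIC);b=cv2.resize(b[140:215,215:345,::-1],None,fx=4,fy=4,interpolation=cv2.INTER_CUBIC)
cv2.imwrite("pics/m5.png",np.vstack([a,b]))
E
```

```text
(no output)
```

View pics/m5.png

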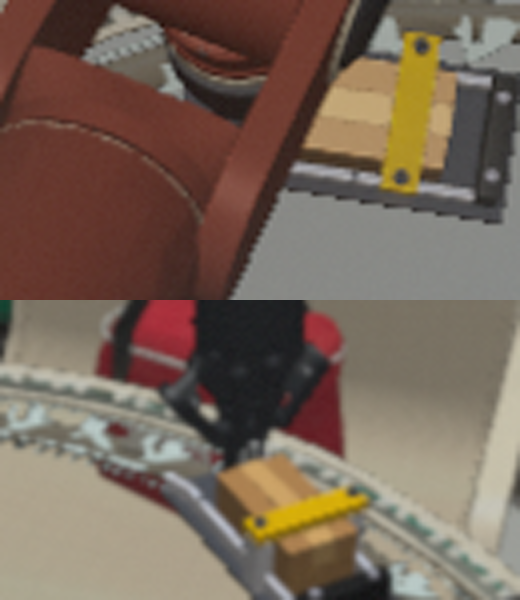

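The carton passes under the bar, its front at (450,110) and about 17 mm from the stop face at (483,130). It clears, so I'll go slowly from here.

```bash
{ python3 -m handwheel '[{"tx":-2,"ty":0,"tz":0,"roll":0},{"tx":-2,"ty":0,"tz":0,"roll":0},{"tx":-2,"ty":0,"tz":0,"roll":0},{"tx":-2,"ty":0,"tz":0,"roll":0},{"tx":-1.5,"ty":0,"tz":0,"roll":0}]'; python3 -m handwheel '[{"tx":-1,"ty":0,"tz":0,"roll":0},{"tx":-1,"ty":0,"tz":0,"roll":0},{"tx":-1,"ty":0,"tz":0,"roll":0}]'; } | grep -E "pos|contact"
```

```text
tool_pos: [0.5774, -0.1514, 0.0218]
contact_force: [0.5, 2.9, 1.3]
tool_pos: [0.577, -0.1542, 0.0218]
contact_force: [0.5, 3.2, 0.8]
```

```bash
python3 -m handwheel '[{"tx":-1,"ty":0,"tz":0,"roll":0},{"tx":-1,"ty":0,"tz":0,"roll":0}]' | grep -E "pos|contact"
```

```text
tool_pos: [0.5768, -0.1562, 0.0218]
contact_force: [0.1, 2.8, 0.2]
```

```bash
python3 -m handwheel '[{"tx":-1,"ty":0,"tz":0,"roll":0},{"tx":-1,"ty":0,"tz":0,"roll":0}]' | grep -E "pos|contact"
```

```text
tool_pos: [0.5765, -0.1582, 0.0218]
contact_force: [-0.3, 2.7, 0.8]
```

```bash
python3 -m handwheel '[{"tx":-0.8,"ty":0,"tz":0,"roll":0},{"tx":-0.8,"ty":0,"tz":0,"roll":0}]' | grep -E "pos|contact"
```

```text
tool_pos: [0.5763, -0.1598, 0.0218]
contact_force: [0.7, 2.8, -0.2]
```

```bash
python3 -m handwheel '[{"tx":-0.8,"ty":0,"tz":0,"roll":0},{"tx":-0.8,"ty":0,"tz":0,"roll":0}]' | grep -E "pos|contact"
```

```text
tool_pos: [0.5761, -0.1614, 0.0218]
contact_force: [-0.2, 2.2, 0.9]
```

```bash
python3 -m handwheel '[{"tx":-0.8,"ty":0,"tz":0,"roll":0},{"tx":-0.8,"ty":0,"tz":0,"roll":0}]' | grep -E "pos|contact"
```

```text
tool_pos: [0.576, -0.1619, 0.0218]
contact_force: [2.2, 8.2, 1.2]
```

```bash
python3 -m handwheel '[{"tx":-0.8,"ty":0,"tz":0,"roll":0},{"tx":-0.8,"ty":0,"tz":0,"roll":0}]' | grep -E "pos|contact"
```

```text
tool_pos: [0.576, -0.1619, 0.0218]
contact_force: [1.8, 13.6, 0.9]
```

```bash
python3 -m handwheel '[{"tx":5,"ty":0,"tz":0,"roll":0},{"tx":20,"ty":0,"tz":0,"roll":0},{"tx":25,"ty":0,"tz":-15,"roll":0},{"tx":25,"ty":0,"tz":-30,"roll":0},{"tx":20,"ty":0,"tz":-35,"roll":0},{"tx":20,"ty":-20,"tz":-30,"roll":0},{"tx":0,"ty":0,"tz":0,"roll":0},{"tx":0,"ty":0,"tz":0,"roll":0}]' 75; python3 go.py 0.4455 0.0813 0.12 89.3
```

```text
t: 14.6
tool_pos: [0.5733, -0.0478, 0.1351]
tool_rot: [2.363, 2.061, 0.004]
contact_force: [-0.5, -1.2, -0.2]
opening: 0.0749
grip_force: 0.0
t 14.6 pos [ 0.5733 -0.0478  0.1351] yaw 82.19 zax [ 0.006 -0.003 -1.   ] q [-0.21  0.01  1.82 -0.    1.3  -0.08] F [-0.5 -1.2 -0.2] op 0.0749
roll -0.124 then shift mm [ 127.6 -129.4   13.9]
```

```bash
python3 -m handwheel '[{"tx":0,"ty":-10,"tz":0,"roll":-0.062},{"tx":0,"ty":-10,"tz":0,"roll":-0.062},{"tx":20,"ty":-18,"tz":0,"roll":0},{"tx":22,"ty":-19,"tz":0,"roll":0},{"tx":22,"ty":-19,"tz":0,"roll":0},{"tx":22,"ty":-19,"tz":0,"roll":0},{"tx":22,"ty":-19,"tz":0,"roll":0},{"tx":20,"ty":-15,"tz":14,"roll":0},{"tx":0,"ty":0,"tz":0,"roll":0},{"tx":0,"ty":0,"tz":0,"roll":0}]' 75; python3 go.py 0.4455 0.0813 0.02 89.3; python3 - <<'E'
from h import *
import cv2
im,d=optics.get_image("top");np.save("pics/chk.npy",im)
hsv=cv2.cvtColor(im,cv2.COLOR_RGB2HSV);m=cv2.inRange(hsv,(8,60,80),(25,255,255))[118:193,220:306]
v,u=np.where(m);print(u.min()+220,u.max()+220,v.min()+118,v.max()+118)
print("front edge gauge x", [g(at_z("top",u0,v0,.046)) for u0,v0 in zip(u+220,v+118) if u0+220>=u.max()+219])
E
```

```text
t: 15.43
tool_pos: [0.443, 0.0836, 0.1155]
tool_rot: [-2.234, -2.206, 0.006]
contact_force: [0.3, 0.4, 0.1]
opening: 0.0748
grip_force: 0.0
t 15.43 pos [0.443  0.0836 0.1155] yaw 89.26 zax [-0.004 -0.001 -1.   ] q [ 0.02 -0.28  2.12 -0.    1.31  0.04] F [0.3 0.4 0.1] op 0.0748
roll -0.0007 then shift mm [-2.1  2.9 95.5]
251 299 123 166
front edge gauge x [array([22.2, 52.6]), array([26.4, 53.3]), array([30.7, 54. ]), array([31. , 51.8]), array([12.5, 44.3]), array([14.7, 44.7]), array([16.8, 45. ]), array([18.9, 45.4]), array([21.1, 45.7]), array([23.2, 46. ]), array([25.3, 46.4]), array([27.4, 46.7]), array([29.6, 47.1]), array([12.9, 42.1]), array([15. , 42.5]), array([17.1, 42.8]), array([19.3, 43.2]), array([21.4, 43.5]), array([23.5, 43.9]), array([25.6, 44.2]), array([27.8, 44.6]), array([29.9, 44.9]), array([32. , 45.2]), array([34.1, 45.6]), array([15.4, 40.3]), array([17.5, 40.7]), array([19.6, 41. ]), array([26., 42.]), array([28.1, 42.4]), array([30.2, 42.7]), array([32.4, 43.1]), array([34.5, 43.4]), array([15.7, 38.1]), array([17.8, 38.5]), array([19.9, 38.8]), array([28
[... 27502 characters left out ...]
, -34.9]), array([ 31.4, -34.5]), array([ 33.5, -34.2]), array([ 12.8, -39.8]), array([ 14.9, -39.4]), array([ 17. , -39.1]), array([ 19.1, -38.7]), array([ 21.2, -38.4]), array([ 23.3, -38. ]), array([ 25.4, -37.7]), array([ 27.5, -37.4]), array([ 29.6, -37. ]), array([ 31.7, -36.7]), array([ 33.8, -36.3]), array([ 15.2, -41.6]), array([ 17.3, -41.2]), array([ 19.4, -40.9]), array([ 21.5, -40.5]), array([ 23.7, -40.2]), array([ 25.8, -39.8]), array([ 27.9, -39.5]), array([ 30. , -39.2]), array([ 32.1, -38.8]), array([ 34.2, -38.5]), array([ 21.9, -42.7]), array([ 24. , -42.3]), array([ 26.1, -42. ]), array([ 28.2, -41.6]), array([ 30.3, -41.3]), array([ 32.4, -41. ]), array([ 34.5, -40.6])]
```

Carton B spans gauge x from −32 to 66 mm, so it is home. Now carton A.

```bash
python3 -m handwheel '[{"tx":-1,"ty":2,"tz":25,"roll":0},{"tx":0,"ty":0,"tz":25,"roll":0},{"tx":0,"ty":0,"tz":22,"roll":0},{"tx":0,"ty":0,"tz":14,"roll":0},{"tx":0,"ty":0,"tz":7,"roll":0},{"tx":0,"ty":0,"tz":0,"roll":0}]'; python3 -m handwheel '[{"tx":0,"ty":0,"tz":0,"roll":0},{"tx":0,"ty":0,"tz":0,"roll":0},{"tx":0,"ty":0,"tz":0,"roll":0},{"tx":0,"ty":0,"tz":0,"roll":0},{"tx":0,"ty":0,"tz":0,"roll":0},{"tx":0,"ty":0,"tz":0,"roll":0},{"tx":0,"ty":0,"tz":0,"roll":0}]' 45 35; python3 -m handwheel '[{"tx":0,"ty":0,"tz":-10,"roll":0},{"tx":0,"ty":0,"tz":-25,"roll":0},{"tx":0,"ty":0,"tz":-30,"roll":0},{"tx":0,"ty":0,"tz":-30,"roll":0},{"tx":0,"ty":0,"tz":-15,"roll":0},{"tx":0,"ty":0,"tz":0,"roll":0}]';  python3 go.py 0.4335 -0.368 0.13 95.1
```

```text
t: 15.98
tool_pos: [0.4459, 0.0818, 0.0231]
tool_rot: [-2.237, -2.203, 0.005]
contact_force: [0.5, 0.4, 0.1]
opening: 0.0751
grip_force: 0.0
t: 16.57
tool_pos: [0.448, 0.0826, 0.0263]
tool_rot: [2.235, 2.204, 0.002]
contact_force: [0.7, -2.7, 6.2]
opening: 0.0532
grip_force: 40.3
t: 17.07
tool_pos: [0.4488, 0.0832, 0.139]
tool_rot: [2.233, 2.203, 0.009]
contact_force: [1.1, 0.2, -3.0]
opening: 0.0531
grip_force: 39.3
t 17.07 pos [0.4488 0.0832 0.139 ] yaw 89.22 zax [ 0.007  0.001 -1.   ] q [ 0.02 -0.3   2.09  0.    1.34  0.03] F [ 1.1  0.2 -3. ] op 0.0531
roll -0.1027 then shift mm [-448.1  -55.4    8.5]
```

```bash
python3 -m handwheel '[{"tx":-15,"ty":0,"tz":0,"roll":-0.05},{"tx":-30,"ty":-3,"tz":0,"roll":-0.053},{"tx":-35,"ty":-5,"tz":0,"roll":0},{"tx":-36,"ty":-5,"tz":0,"roll":0},{"tx":-36,"ty":-5,"tz":0,"roll":0},{"tx":-36,"ty":-5,"tz":0,"roll":0},{"tx":-36,"ty":-5,"tz":0,"roll":0},{"tx":-36,"ty":-5,"tz":0,"roll":0},{"tx":-36,"ty":-5,"tz":0,"roll":0},{"tx":-36,"ty":-5,"tz":0,"roll":0},{"tx":-36,"ty":-5,"tz":0,"roll":0},{"tx":-36,"ty":-5,"tz":0,"roll":0}]';  python3 go.py 0.4335 -0.368 0.06 95.1
```

```text
t: 18.07
tool_pos: [0.425, -0.3246, 0.132]
tool_rot: [-2.118, -2.314, -0.001]
contact_force: [0.5, 0.7, -4.4]
opening: 0.0531
grip_force: 39.2
t 18.07 pos [ 0.425  -0.3246  0.132 ] yaw 95.08 zax [-0.003  0.004 -1.   ] q [-0.79 -0.08  1.91  0.    1.31 -0.88] F [ 0.5  0.7 -4.4] op 0.0531
roll -0.0003 then shift mm [-44.3   4.8  71.8]
```

```bash
python3 -m handwheel '[{"tx":-25,"ty":3,"tz":0,"roll":0},{"tx":-15,"ty":2,"tz":0,"roll":0},{"tx":-4,"ty":0,"tz":15,"roll":0},{"tx":0,"ty":0,"tz":25,"roll":0},{"tx":0,"ty":0,"tz":20,"roll":0},{"tx":0,"ty":0,"tz":10,"roll":0},{"tx":0,"ty":0,"tz":0,"roll":0},{"tx":0,"ty":0,"tz":0,"roll":0}]';  python3 go.py 0.4335 -0.368 0.032 95.1; python3 - <<'E'
from h import *
import cv2
im,d=optics.get_image("top")
hsv=cv2.cvtColor(im,cv2.COLOR_RGB2HSV)
for nm,lo,hi,z in(("blue",(105,120,60),(125,255,255),.02),("brown",(8,60,80),(25,255,255),.078)):
    m=cv2.inRange(hsv,lo,hi);m[:, :290]=0;m[:170]=0;m[255:]=0;v,u=np.where(m)
    q=np.array([at_z("top",a,b,z)[:2] for a,b in list(zip(u,v))[::3]],np.float32) if len(u)<9000 else None
    print(nm,len(u),cv2.minAreaRect(q),(u.min(),u.max(),v.min(),v.max()))
E
```

```text
t: 18.73
tool_pos: [0.4347, -0.3665, 0.0633]
tool_rot: [-2.118, -2.316, -0.001]
contact_force: [0.7, 0.5, -3.5]
opening: 0.0533
grip_force: 39.2
t 18.73 pos [ 0.4347 -0.3665  0.0633] yaw 95.11 zax [-0.002  0.003 -1.   ] q [-0.83  0.09  1.87  0.    1.18 -0.92] F [ 0.7  0.5 -3.5] op 0.0533
roll 0.0002 then shift mm [-1.5 -1.3 31.3]
blue 385 ((0.4402371048927307, -0.36953145265579224), (0.16900743544101715, 0.05674586817622185), 64.95761108398438) (np.int64(307), np.int64(375), np.int64(187), np.int64(235))
brown 262 ((0.43824130296707153, -0.3906402587890625), (0.14664442837238312, 0.22162744402885437), 27.586803436279297) (np.int64(307), np.int64(436), np.int64(170), np.int64(254))
```

```bash
python3 -m handwheel '[{"tx":0,"ty":0,"tz":10,"roll":0},{"tx":0,"ty":0,"tz":10,"roll":0},{"tx":0,"ty":0,"tz":6,"roll":0},{"tx":0,"ty":0,"tz":2,"roll":0},{"tx":0,"ty":0,"tz":0,"roll":0}]' | grep -E "pos|contact"; python3 -m handwheel '[{"tx":0,"ty":0,"tz":1,"roll":0},{"tx":0,"ty":0,"tz":1,"roll":0},{"tx":0,"ty":0,"tz":0,"roll":0}]' | grep -E "pos|contact"; python3 -m handwheel '[{"tx":0,"ty":0,"tz":1,"roll":0},{"tx":0,"ty":0,"tz":0,"roll":0}]' | grep -E "pos|contact"
```

```text
tool_pos: [0.435, -0.367, 0.0357]
contact_force: [0.6, 0.6, -3.9]
tool_pos: [0.4357, -0.3679, 0.0352]
contact_force: [0.2, 0.1, -4.3]
tool_pos: [0.4356, -0.3678, 0.0341]
contact_force: [0.7, 0.2, -3.8]
```

```bash
python3 -m handwheel '[{"tx":0,"ty":0,"tz":1,"roll":0},{"tx":0,"ty":0,"tz":1,"roll":0},{"tx":0,"ty":0,"tz":0,"roll":0}]' | grep -E "pos|contact"; python3 -m handwheel '[{"tx":0,"ty":0,"tz":1,"roll":0},{"tx":0,"ty":0,"tz":0,"roll":0}]' | grep -E "pos|contact"
```

```text
tool_pos: [0.4354, -0.3676, 0.0317]
contact_force: [-0.8, -0.8, -3.4]
tool_pos: [0.4355, -0.3676, 0.0307]
contact_force: [0.6, 0.7, -3.4]
```

```bash
python3 -m handwheel '[{"tx":0,"ty":0,"tz":1,"roll":0},{"tx":0,"ty":0,"tz":0,"roll":0}]' | grep -E "pos|contact"
```

```text
tool_pos: [0.4356, -0.3678, 0.0303]
contact_force: [-0.3, 0.9, -1.8]
```

```bash
python3 -m handwheel '[{"tx":0,"ty":0,"tz":0.5,"roll":0},{"tx":0,"ty":0,"tz":0,"roll":0}]' | grep -E "pos|contact"; python3 -m handwheel '[{"tx":0,"ty":0,"tz":0,"roll":0},{"tx":0,"ty":0,"tz":0,"roll":0},{"tx":0,"ty":0,"tz":0,"roll":0},{"tx":0,"ty":0,"tz":-5,"roll":0},{"tx":0,"ty":0,"tz":-20,"roll":0},{"tx":0,"ty":0,"tz":-35,"roll":0},{"tx":0,"ty":0,"tz":-35,"roll":0},{"tx":0,"ty":0,"tz":-35,"roll":0},{"tx":0,"ty":0,"tz":-20,"roll":0}]' 72; python3 -m handwheel '[{"tx":20,"ty":0,"tz":0,"roll":0},{"tx":40,"ty":0,"tz":0,"roll":0},{"tx":40,"ty":0,"tz":0,"roll":0},{"tx":40,"ty":0,"tz":0,"roll":0},{"tx":40,"ty":0,"tz":0,"roll":0},{"tx":40,"ty":0,"tz":0,"roll":0},{"tx":40,"ty":0,"tz":0,"roll":0},{"tx":40,"ty":0,"tz":0,"roll":0},{"tx":40,"ty":0,"tz":0,"roll":0},{"tx":20,"ty":0,"tz":0,"roll":0},{"tx":0,"ty":0,"tz":0,"roll":0},{"tx":0,"ty":0,"tz":0,"roll":0}]'; python3 - <<'E'
from h import *
import cv2
im,d=optics.get_image("top");np.save("pics/end.npy",im)
o=np.load("pics/top0im.npy")
hsv=cv2.cvtColor(im,cv2.COLOR_RGB2HSV);m=cv2.inRange(hsv,(8,60,80),(25,255,255))
for k in cv2.findContours(m,0,1)[0]:
    a=cv2.contourArea(k);c=k[:,0].mean(0)
    if a>80 and c[1]<250 and c[0]>220: print(a,c,cv2.minAreaRect(np.array([at_z("top",*p,.046)[:2] for p in k[:,0]],np.float32)))
df=np.abs(im.astype(int)-o).max(2)
print("mug diff",(df[118:172,345:402]>40).sum(),"marker",(df[196:264,273:288]>40).sum())
z=[at_d("top",u,v,d[v,u])[2] for u,v in((330,205),(340,212),(350,218),(330,215),(352,208))];print(np.round(z,4))
E
```

```text
tool_pos: [0.4357, -0.3678, 0.0303]
contact_force: [-2.2, 2.9, 4.2]
t: 21.12
tool_pos: [0.4369, -0.3691, 0.1848]
tool_rot: [2.116, 2.313, -0.001]
contact_force: [-0.2, -1.1, 1.0]
opening: 0.0715
grip_force: 0.0
t: 22.12
tool_pos: [0.4037, -0.0084, 0.1799]
tool_rot: [2.116, 2.32, 0.001]
contact_force: [0.8, -0.7, 0.1]
opening: 0.0722
grip_force: 0.0
990.5 [343.25984252 208.77165354] ((0.43589869141578674, -0.3665044605731964), (0.05395546928048134, 0.08907422423362732), 4.991074562072754)
1259.0 [275.46835443 145.58227848] ((0.5684463381767273, -0.22054289281368256), (0.10101241618394852, 0.08910563588142395), 85.609619140625)
mug diff 0 marker 0
[0.0453 0.0457 0.0511 0.0478 0.0469]
```

```bash
python3 -c "from station import ctrl;print(ctrl.finish_job())"
```

```text
the job is handed in; nothing more can be done
None
```

The job is handed in: the carton that stood nearer the gauge cleared the bar and sits home against the back stop, the other lies flat in the blue tray (judged too tall by elimination and camera height, about 44 mm, not tried in the gauge), and the mug and marker did not move.

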